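Slot the tablet case back into its row

TASK

In the wooden rack on the bedside cart stand four tall white tablet cases with one gap in the row that is a little too narrow. Pick up the matching tall case that stands out on the top (not the short one) and push it straight down into that gap, so that its neighbours move apart and it stands fully home on the rack's floor, upright and in line with the others. Do not topple the cases beside it, and let go.

Things in the scene. Friction and masses are not known exactly. Their poses are not given: they have to be found in the camera images.
- tall_case: Case to put away: loose white hard-plastic tablet case standing on edge on the cart top, 48 (x) x 24 (y) x 92 (z) mm, 0.12 kg. Foot tapers to 12 mm thick (y) over the lowest 14 mm; top bevelled. Half-turn symmetric. Grip its 48 mm width (along x), upper half. Origin: centre of underside, z up. A look-alike only 54 mm tall and a glass tumbler nearby are not wanted.
- rack: Fixed light-wood rack, open on top, 76 (x) x 166 (y) mm. Heights from the cart top: floor 8, end walls (y ends, 10 thick) 80, front and back lips (x sides, 6 thick) 20 mm. Inside 64 x 146 mm: two cases each side of the gap, which lies up to 5 mm off the middle; 18 mm spare with all five in. Origin: centre of underside, on the cart top; x across, y along the row, z up.
- left_case: Case of the row just left of the gap (towards +y in the rack frame); loose white hard plastic, on edge, 50 (x) x 26 (y) x 92 (z) mm, 0.11 kg, square foot, top bevelled 5 mm in over the uppermost 10 mm. Origin: centre of underside, z up, y along the row. The gap is 16 mm wide, 26 mm at the tops. A push of a few N moves the cases apart.
- right_case: Case of the row just right of the gap (towards -y in the rack frame); loose white hard plastic, on edge, 50 (x) x 26 (y) x 92 (z) mm, 0.11 kg, square foot, top bevelled 5 mm in over the uppermost 10 mm. Origin: centre of underside, z up, y along the row. The gap is 16 mm wide, 26 mm at the tops. A push of a few N moves the cases apart.
There are look-alikes about, which are no part of the job. What is shaped like the left_case but red or turquoise is not meant.

How it is judged (in metres and radians):
At the end, for the whole second after the job is handed in: The tall case stands between the two neighbour cases in the rack: underside within 7 mm of its floor, within 15 mm of the rack's middle across the row, in line within 0.2 rad; it and both neighbours upright within 0.2 rad, neighbours still on the rack floor, all three at rest (z of tall_case in the frame of rack between 0 and 0.015 m and x of tall_case in the frame of rack between -0.015 and 0.015 m and y of tall_case in the frame of left_case below -0.015 m and y of tall_case in the frame of right_case above 0.015 m and horizontal distance between tall_case and rack below 0.06 m and angle between each of tall_case, left_case, right_case's own z axis and vertical below 0.2 rad and linear speed of each of tall_case, left_case, right_case below 0.02 m/s and angle between the x axis of tall_case and the x axis of rack, either way round below 0.2 rad and horizontal distance between each of left_case, right_case and rack below 0.08 m and height (world z) of each of left_case, right_case below 0.02 m); the robot touches nothing.
It fails at once if a neighbour of the gap topples (tilts over 0.5 rad) (angle between any of left_case, right_case's own z axis and vertical above 0.5 rad).
It also fails if it takes over 38 s, if anything falls off the work surface, if the arm or the gripper's body presses on something with over 40 N, if the wrist force passes 120 N, or if a joint passes its speed limit or range.

ROBOT

A 6-joint arm with a two-finger parallel gripper is mounted at the origin on the work surface. World frame = base frame: x ahead of the robot, y to its left, z up, the work surface at z = 0. Lengths are in m, angles in degrees, forces in N, time in s.
With the tool pointing down it reaches from about 0.275 to 0.725 m from the base axis. Payload 5.6 kg.
Tool frame: the origin (TCP) lies midway between the tips of the shut fingers; the grasp point (between the pads) lies 19 mm behind it; z points along the fingers, x is the direction in which the jaws open and shut, and the axes are right-handed (so a half turn about z gives the same grasp; the last joint's range is limited). The gripper opens to 85 mm and grips with 20 to 120 N. Pads are 22 mm wide; open, the fingers measure 114 mm over their backs; the gripper's body (76 mm by 85 mm) begins 54 mm behind the grasp point. The pads swing forward as they close: fully open they stand 13 mm farther back than shut.
Start: joints at [-48.839, 14.616, 6.199, 0, -81.583, -16.306], TCP at [0.231, -0.499, 0.231] pointing down, gripper open.
Joint ranges: [-168.99, 168.99], [-69.2, 112.95], [-62.41, 85.93], [-164.36, 98.24], [-168.68, -3.75], [-174.98, 174.98]. Speed limits (degrees/s): [147.25, 147.25, 180, 180, 180, 180].

INTERFACE

Orientations are given as a 3x3 rotation matrix whose columns are the frame's x, y, z axes.
In Python, from plant import telemetry, optics, bot gives the robot as it stands. The module is installed in compiled form; this text tells all that it offers.
- The arm moves only by the tool move_arm, never from a script. Its argument "plan" is a list that holds one entry, the list of rows, each a list of 7 numbers: the shift along the world's x, y, z in cm, then the turn, a rotation vector about the world's x, y, z in degrees, then the closure, from -1 (fully open) to 1 (shut), so that 0 is half open. In form: [[[tx, ty, tz, rx, ry, rz, hand], ...]]. A call has 1 to 8 rows; each row shifts and turns the commanded pose from where the row before left it; what a row does not reach is not made up. A row lasts 1/10 s, in which the tool goes at most 50 mm and 8.59 degrees, less where a joint would pass 70% of its speed; a pose out of reach is approached as far as the arm can. A call with a gripper value outside its range is refused whole. The fingers move at their own pace and stop on an object; "squeeze" is the grip in N (left out, the last holds). Time passes only in rows, so rows that do not move let the fingers close. It gives the time, the measured TCP pose, the force and the opening at its end, in the units of the state.
- telemetry.get_state(): the state, without advancing time (a new reading comes with each control period).
- optics.camera(name): name is "scene" or "top"; returns a dict with "frame" (400x640x3 uint8, red, green, blue), "z_map" (400x640 float32, m along the optical axis (not along the pixel's ray), 0 where there is no reading), "camera_matrix" (3x3 intrinsics, pixels), "rvec" (rotation vector, rad) and "tvec" (3), from world to camera coordinates, as OpenCV has them. Camera axes: x right, y down, z forward; pixel columns grow to the right and rows downward; lengths in m; the calibration is good to about 2 mm. A picture is of the moment at which its call begins.
- bot.close_job(): hands the job in, once; it reports no verdict.
The state is a dict: "t": time; "joint_pos": joint angles; "qvel": joint speeds; "joint_torque": joint torques, N m; "tcp_pos": TCP position; "eef_rot": TCP orientation; "ft_force": force on the tool from outside, world axes, zero at the start; "ft_torque": the same for the moment, N m; "opening": finger opening in m.
Only numpy, scipy, OpenCV 4.12 (cv2) and the standard library are available. Lean on these libraries where they do the work, as an engineer would, in place of code of your own. Each camera call takes 0.05 s, during which the arm holds its last target.

## Working session

There is one attempt and no reset: what is moved stays moved. The work goes in short steps, Python scripts to look and compute and a tool call to move; the robot and the scene stay as the last step left them, time stands still between calls to the robot, and variables do not carry over. Pictures are saved under pics/ and viewed, and the job is handed in when it is done.

Besides the shell and the picture viewer there is one more tool, called after "Request:" by a JSON object that holds its "method" and its "body", one argument or row to a line. move_arm: Moves the arm, as the interface text tells. Its arguments: {"type":"object","properties":{"plan":{"type":"array","items":{"type":"array","items":{"type":"array","items":{"type":"number"}}}},"squeeze":{"type":"number"}},"required":["plan"]}

```bash
mkdir -p pics; cat > h.py <<'E'
import numpy as np, cv2
from plant import telemetry, optics, bot
def grab(n):
    c=optics.camera(n); R=cv2.Rodrigues(np.array(c["rvec"],float))[0]; c["R"]=R; c["t"]=np.array(c["tvec"],float).ravel(); c["K"]=np.array(c["camera_matrix"],float)
    return c
def cloud(c):
    z=c["z_map"]; v,u=np.mgrid[:z.shape[0],:z.shape[1]]; K=c["K"]
    P=np.stack([(u-K[0,2])/K[0,0]*z,(v-K[1,2])/K[1,1]*z,z],-1)
    W=(P-c["t"])@c["R"]; W[z<=0]=np.nan
    return W
def ray(c,u,v,h):
    d=c["R"].T@np.linalg.inv(c["K"])@np.array([u,v,1.]); o=-c["R"].T@c["t"]
    return o+d*(h-o[2])/d[2]
E
python3 - <<'E'
from h import *
s=telemetry.get_state(); print(s)
for n in("scene","top"):
    c=grab(n); cv2.imwrite(f"pics/{n}0.png",c["frame"][...,::-1]); np.savez(f"{n}0.npz",**{k:np.array(v) for k,v in c.items()})
    print(n,-c["R"].T@c["t"],c["R"][2])
E
```

```text
{'t': 0.0, 'joint_pos': array([-4.88384307e+01,  1.46519845e+01,  6.12928578e+00, -2.64901814e-02,
       -8.15838586e+01, -1.63069209e+01]), 'qvel': array([ 0.08238418,  0.12666578, -0.00505874,  0.04819301, -0.02414031,
        0.05804716]), 'joint_torque': array([-1.78742653e-06, -3.86630344e+01,  2.37941551e+01,  5.36530852e+00,
       -6.10073723e-03, -1.03267300e-05]), 'tcp_pos': array([ 0.23101002, -0.49857101,  0.23039789]), 'eef_rot': array([[-4.20255094e-01,  9.07405578e-01, -8.79736575e-04],
       [ 9.07403987e-01,  4.20256006e-01,  1.70116008e-03],
       [ 1.91335673e-03, -8.33552855e-05, -9.99998166e-01]]), 'ft_force': array([-0.15098029,  0.48134807, -0.29332528]), 'ft_torque': array([ 0.02947234, -0.02296806,  0.0019172 ]), 'opening': 0.08540617435977191}
scene [ 0.90343565 -0.26000579  0.60443775] [-0.55719248  0.35767474 -0.74940331]
top [0.44411478 0.03145465 1.01612965] [ 0.04525612 -0.01745764 -0.99882286]
```

View pics/scene0.png

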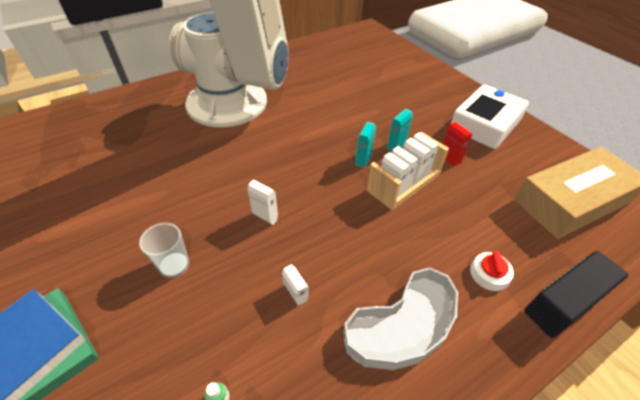

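View pics/top0.png

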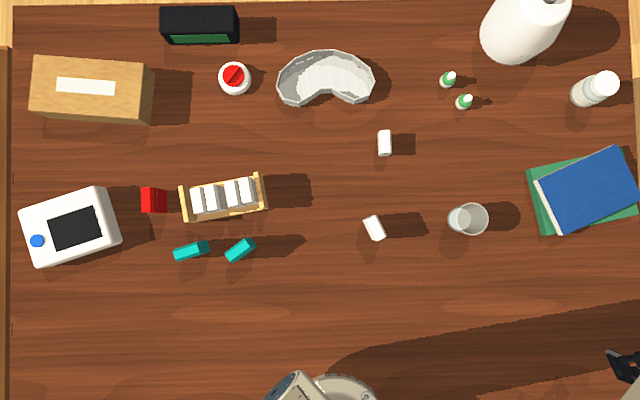

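The scene view shows the tall case at about (263,202), the short look-alike at (295,285) and the rack at (408,170). In the top view they are at about (374,228), (384,143) and (224,197). Next I measure them.

```bash
cat > m.py <<'E'
from h import *
def load(n,i=0): 
    d=dict(np.load(f"{n}{i}.npz")); return d
if __name__=="__main__":
    for n,box in(("top",(350,205,400,250)),("top",(170,165,280,230)),("scene",(240,170,290,235)),("scene",(355,115,460,215))):
        c=load(n); W=cloud(c); x0,y0,x1,y1=box
        f=c["frame"][y0:y1,x0:x1]
        hsv=cv2.cvtColor(f,cv2.COLOR_RGB2HSV); w=W[y0:y1,x0:x1]
        white=(hsv[...,1]<60)&(hsv[...,2]>120)
        p=w[white&(w[...,2]>.015)]
        print(n,box,len(p),"z pct",np.nanpercentile(p[:,2],[2,25,50,75,98]).round(4))
        zt=np.nanpercentile(p[:,2],95); t=p[p[:,2]>zt-.006]
        print(" top pts mean",t.mean(0).round(4),"min",t.min(0).round(4),"max",t.max(0).round(4), cv2.minAreaRect((t[:,:2]*1000).astype(np.float32)))
        print("tbl z",np.nanmedian(W[...,2]))
    for n,box in(("top",(160,160,290,260)),("scene",(350,110,460,215)),("top",(350,205,400,250)),("scene",(240,170,290,235))):
        x0,y0,x1,y1=box
        c=load(n)["frame"][y0:y1,x0:x1,::-1]; cv2.imwrite(f"pics/crop_{n}_{x0}.png",cv2.resize(c,None,fx=5,fy=5,interpolation=cv2.INTER_CUBIC))
E
python3 m.py
```

```text
top (350, 205, 400, 250) 359 z pct [0.0218 0.082  0.0897 0.0916 0.0941]
 top pts mean [ 0.4323 -0.0937  0.0912] min [ 0.4083 -0.1126  0.0874] max [ 0.4569 -0.0768  0.0959] ((432.33612060546875, -93.55518341064453), (46.9456901550293, 19.53629493713379), 26.672504425048828)
tbl z 4.62375902113779e-05
top (170, 165, 280, 230) 1660 z pct [0.0277 0.09   0.0975 0.0997 0.1023]
 top pts mean [0.5049 0.2162 0.0993] min [0.4711 0.1553 0.0957] max [0.5392 0.2769 0.1045] ((505.09112548828125, 216.24261474609375), (50.8232307434082, 119.80339813232422), 10.650842666625977)
tbl z 4.62375902113779e-05
scene (240, 170, 290, 235) 817 z pct [0.0175 0.0416 0.0661 0.0863 0.0925]
 top pts mean [ 0.4353 -0.0948  0.0905] min [ 0.4113 -0.1103  0.0861] max [ 0.4596 -0.0763  0.0938] ((434.112548828125, -94.63416290283203), (49.37984848022461, 19.082176208496094), 25.082433700561523)
tbl z -0.0006519649950489229
scene (355, 115, 460, 215) 1872 z pct [0.0218 0.0682 0.0909 0.0985 0.1007]
 top pts mean [0.5078 0.2132 0.0986] min [0.4713 0.1553 0.0942] max [0.5419 0.2773 0.1021] ((505.9747314453125, 216.00857543945312), (52.0770149230957, 118.87592315673828), 11.197796821594238)
tbl z -0.0006519649950489229
```

View pics/crop_top_160.png

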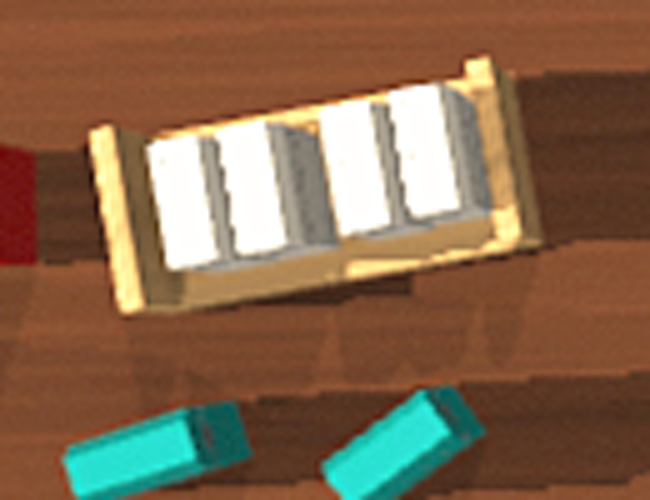

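View pics/crop_scene_350.png

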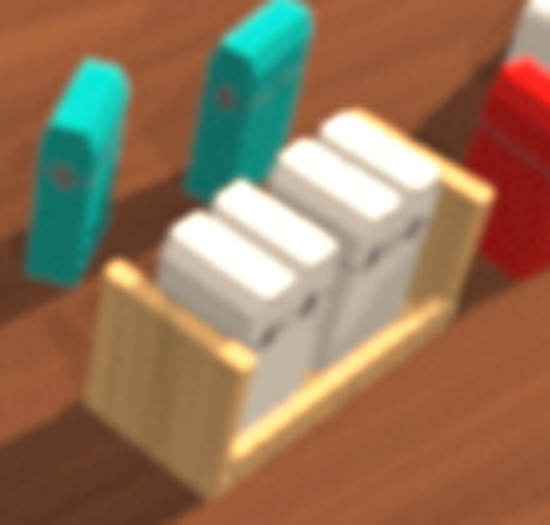

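The crops show a wood rack holding four white cases in two pairs, with the gap between the pairs at top-view crop pixel (315,180), i.e. full-image (223,196). I'll resolve the row axis, the gap and the rack centre from both views.

```bash
cat > row.py <<'E'
from m import *
import sys
from scipy import ndimage
def row(i=0):
  for n,box in(("top",(165,160,285,240)),("scene",(355,115,465,220))):
    c=load(n,i); W=cloud(c); x0,y0,x1,y1=box
    f=c["frame"][y0:y1,x0:x1]; hsv=cv2.cvtColor(f,cv2.COLOR_RGB2HSV); w=W[y0:y1,x0:x1]
    white=(hsv[...,1]<45)&(hsv[...,2]>150)&(w[...,2]>.093)
    p=w[white][:,:2]
    r=cv2.minAreaRect((p*1000).astype(np.float32)); print(n,"whites rect",r)
    b=cv2.boxPoints(r); e=[b[1]-b[0],b[2]-b[1]]; L=max(e,key=np.linalg.norm); L=L/np.linalg.norm(L); L=L*np.sign(L[1])
    print(" row axis(+y)",L,"yaw deg",np.degrees(np.arctan2(-L[0],L[1])))
    X=np.array([L[1],-L[0]]); 
    # wood
    wood=(hsv[...,0]>10)&(hsv[...,0]<26)&(hsv[...,1]>60)&(hsv[...,2]>140)&(w[...,2]>.074)&(w[...,2]<.086)
    q=w[wood]; rr=cv2.minAreaRect((q[:,:2]*1000).astype(np.float32)); print(" wall-top rect",rr,len(q))
    s=p@L*1000; h,ed=np.histogram(s,np.arange(s.min()//2*2,s.max()+2,2)); 
    print(" x-range across",(p@X*1000).min(),(p@X*1000).max())
    for k in range(len(h)): print(f"{ed[k]:.0f}:{h[k]}",end=" ")
    print()
    print(" wood along",np.sort(q[:,:2]@L*1000)[[0,3,-4,-1]], "across",np.sort(q[:,:2]@X*1000)[[0,3,-4,-1]])
row(int(sys.argv[1]) if len(sys.argv)>1 else 0)
E
python3 row.py
```

```text
top whites rect ((505.13311767578125, 216.01937866210938), (50.8232307434082, 122.23374938964844), 10.650842666625977)
 row axis(+y) [-0.18482353  0.98277175] yaw deg 10.650844
 wall-top rect ((503.0325012207031, 221.22076416015625), (75.53531646728516, 166.0277862548828), 9.23261547088623) 252
 x-range across 510.94435393882253 561.7676183045149
56:1 58:13 60:27 62:25 64:27 66:23 68:26 70:25 72:23 74:27 76:25 78:18 80:13 82:2 84:0 86:11 88:28 90:27 92:24 94:27 96:26 98:23 100:25 102:28 104:24 106:17 108:15 110:3 112:0 114:0 116:0 118:0 120:0 122:0 124:0 126:0 128:10 130:32 132:26 134:24 136:26 138:26 140:23 142:26 144:25 146:26 148:18 150:12 152:1 154:0 156:14 158:29 160:30 162:22 164:25 166:26 168:24 170:27 172:23 174:30 176:14 178:12 180:1 
 wood along [ 40.98096457  41.38869979 206.64011549 208.26776788] across [495.4708235  497.33295005 571.97292973 574.76539328]
scene whites rect ((506.0533447265625, 215.60511779785156), (52.076148986816406, 119.69839477539062), 11.199650764465332)
 row axis(+y) [-0.19422825  0.9809563 ] yaw deg 11.199645
 wall-top rect ((504.12469482421875, 221.29864501953125), (75.760498046875, 168.76016235351562), 9.105951309204102) 252
 x-range across 512.2547264318976 564.3308957461077
52:4 54:22 56:43 58:17 60:22 62:18 64:22 66:17 68:14 70:24 72:14 74:3 76:0 78:0 80:1 82:19 84:46 86:19 88:19 90:14 92:18 94:15 96:20 98:20 100:12 102:5 104:0 106:0 108:0 110:0 112:0 114:0 116:0 118:0 120:1 122:4 124:18 126:43 128:27 130:14 132:11 134:17 136:16 138:19 140:13 142:13 144:7 146:0 148:0 150:3 152:17 154:44 156:23 158:13 160:13 162:15 164:17 166:15 168:13 170:14 172:4 
 wood along [ 34.58063956  34.96155194 202.06082952 203.01788852] across [496.70584202 498.89694259 577.23634588 578.29830001]
```

```bash
cat > row2.py <<'E'
from m import *
import sys
i=int(sys.argv[1]) if len(sys.argv)>1 else 0
yaw=np.radians(9.2); L=np.array([-np.sin(yaw),np.cos(yaw)]); X=np.array([np.cos(yaw),np.sin(yaw)]); C=np.array([503.5,221.3])
for n,box in(("top",(165,160,285,240)),("scene",(355,115,465,220))):
    c=load(n,i); W=cloud(c); x0,y0,x1,y1=box
    f=c["frame"][y0:y1,x0:x1]; hsv=cv2.cvtColor(f,cv2.COLOR_RGB2HSV); w=W[y0:y1,x0:x1]
    for zmin in (.093,.0975):
      white=(hsv[...,1]<45)&(hsv[...,2]>150)&(w[...,2]>zmin)
      p=w[white]; d=p[:,:2]*1000-C; s=d@L; a=d@X
      o=np.sort(s); g=np.where(np.diff(o)>1.2)[0]; edges=[o[0]]+[v for k in g for v in (o[k],o[k+1])]+[o[-1]]
      print(n,zmin,"edges",np.round(edges,1))
      for k in range(0,len(edges),2):
        m=(s>=edges[k])&(s<=edges[k+1])
        if m.sum()<20: continue
        r=cv2.minAreaRect((p[m][:,:2]*1000).astype(np.float32))
        print("   case s",np.round(s[m].mean(),1),"across",np.round([a[m].min(),a[m].max()],1),"z",p[m,2].mean().round(4),"rect",np.round(r[1],1),round(r[2],1))
E
python3 row2.py
```

```text
top 0.093 edges [-66.9 -41.6 -37.7 -14.    4.9  27.3  32.2  55.4]
   case s -54.7 across [-22.5  27.4] z 0.0987 rect [50.1 25.1] 6.5
   case s -26.5 across [-24.1  25.5] z 0.0986 rect [49.7 23.7] 9.4
   case s 15.2 across [-24.6  25.4] z 0.0989 rect [50.  22.5] 9.0
   case s 43.1 across [-25.3  24.4] z 0.0986 rect [49.7 23.1] 9.9
top 0.0975 edges [-64.5 -44.9 -35.9 -16.1   4.9  25.3  33.2  53.2]
   case s -54.4 across [-22.5  27.4] z 0.0997 rect [49.9 19.5] 8.8
   case s -26.0 across [-24.   25.5] z 0.0998 rect [49.5 19.8] 9.8
   case s 15.4 across [-24.6  25.4] z 0.0999 rect [50.2 20.3] 9.4
   case s 43.4 across [-25.1  24.4] z 0.0996 rect [49.4 19.9] 8.7
scene 0.093 edges [-66.4 -44.5 -37.  -14.9   1.7   2.5   4.6  26.3  31.4  53.7]
   case s -56.2 across [-22.1  29.5] z 0.0982 rect [51.5 21.4] 11.1
   case s -28.1 across [-23.5  27.1] z 0.0983 rect [50.8 21.9] 10.9
   case s 13.6 across [-23.2  26.9] z 0.0982 rect [50.1 21.7] 8.4
   case s 41.5 across [-25.  26.] z 0.0981 rect [51.  22.3] 9.4
scene 0.0975 edges [-63.7 -44.9 -35.2 -15.8   4.9  26.3  34.8  53.7]
   case s -54.2 across [-22.1  29.5] z 0.0993 rect [51.6 18.7] 9.2
   case s -26.4 across [-23.5  27.1] z 0.0993 rect [50.6 19.4] 9.1
   case s 15.5 across [-23.2  26.2] z 0.0994 rect [49.5 21.3] 8.4
   case s 43.7 across [-25.  26.] z 0.0993 rect [51.1 18.8] 8.7
```

Request:
{"method": "move_arm", "body": {
  "plan": [
    [[1.686, 3.371, 0, 0, 0, 7.6, -1], [1.686, 3.371, 0, 0, 0, 7.6, -1], [1.686, 3.371, 0, 0, 0, 7.6, -1], [1.686, 3.371, 0, 0, 0, 7.6, -1], [1.686, 3.371, 0, 0, 0, 7.6, -1], [1.686, 3.371, 0, 0, 0, 7.6, -1]]
  ],
  "squeeze": 60
}}

```text
t: 0.7
tcp_pos: [0.3325, -0.2952, 0.231]
eef_rot: [[-0.944, 0.33, -0.0], [0.33, 0.944, 0.0], [0.0, 0.0, -1.0]]
ft_force: [1.3, -1.0, -0.6]
opening: 0.085
```

Request:
{"method": "move_arm", "body": {
  "plan": [
    [[1.686, 3.371, 0, 0, 0, 7.6, -1], [1.686, 3.371, 0, 0, 0, 7.6, -1], [1.686, 3.371, 0, 0, 0, 7.6, -1], [1.686, 3.371, 0, 0, 0, 7.6, -1], [1.686, 3.371, 0, 0, 0, 7.6, -1], [1.686, 3.371, 0, 0, 0, 7.6, -1], [0, 0, 0, 0, 0, 0, -1], [0, 0, 0, 0, 0, 0, -1]]
  ]
}}

```text
t: 1.5
tcp_pos: [0.4334, -0.0939, 0.2309]
eef_rot: [[-0.898, -0.44, -0.001], [-0.44, 0.898, -0.0], [0.001, 0.0, -1.0]]
ft_force: [-0.8, -0.6, 0.0]
opening: 0.0853
```

```bash
python3 - <<'E'
from h import *
s=telemetry.get_state();R=s["eef_rot"]; print(s["t"],s["tcp_pos"].round(4),"yaw",np.degrees(np.arctan2(R[1,0],R[0,0])),R[:,2].round(4),s["joint_pos"].round(1),s["ft_force"].round(2))
E
```

```text
1.5 [ 0.4334 -0.0939  0.2309] yaw -153.88498368169547 [-1.2e-03 -1.0e-04 -1.0e+00] [  8.1   2.5  -8.4  -0.  -79.2  18. ] [-0.84 -0.65  0.01]
```

Request:
{"method": "move_arm", "body": {
  "plan": [
    [[0, 0, -3, 0, 0, 0, -1], [0, 0, -3.5, 0, 0, 0, -1], [0, 0, -3.5, 0, 0, 0, -1], [0, 0, -3, 0, 0, 0, -1], [0, 0, -2.5, 0, 0, 0, -1], [0, 0, -1.5, 0, 0, 0, -1], [0, 0, -0.9, 0, 0, 0, -1], [0, 0, 0, 0, 0, 0, -1]]
  ]
}}

```text
t: 2.3
tcp_pos: [0.4325, -0.0953, 0.0515]
eef_rot: [[-0.899, -0.438, -0.002], [-0.438, 0.899, -0.0], [0.002, 0.001, -1.0]]
ft_force: [-0.9, 0.7, 0.1]
opening: 0.0858
```

```bash
python3 - <<'E'
from h import *
s=telemetry.get_state(); print(s["tcp_pos"],s["ft_force"])
a=grab("scene");b=grab("top")
im=np.hstack([cv2.resize(a["frame"][100:260,180:340],(400,400)),cv2.resize(b["frame"][160:280,310:430],(400,400))])
cv2.imwrite("pics/pre.png",im[...,::-1])
E
```

```text
[ 0.43249629 -0.0952533   0.0514661 ] [-0.8867479   0.73116638  0.05830749]
```

View pics/pre.png

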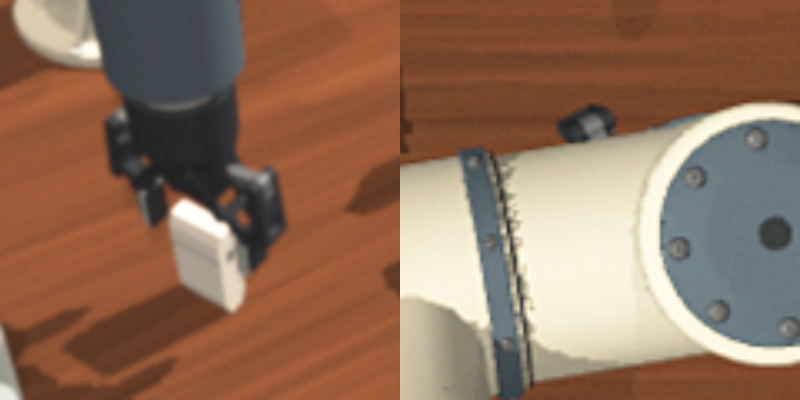

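The scene crop (left) shows the open fingers straddling the case across its width, one at about (150,200) and the other at (262,240). The arm hides the case in the top view. Closing now.

Request:
{"method": "move_arm", "body": {
  "plan": [
    [[0, 0, 0, 0, 0, 0, 1], [0, 0, 0, 0, 0, 0, 1], [0, 0, 0, 0, 0, 0, 1], [0, 0, 0, 0, 0, 0, 1], [0, 0, 0, 0, 0, 0, 1], [0, 0, 0, 0, 0, 0, 1], [0, 0, 0, 0, 0, 0, 1], [0, 0, 0, 0, 0, 0, 1]]
  ],
  "squeeze": 60
}}

```text
t: 3.2
tcp_pos: [0.434, -0.0945, 0.053]
eef_rot: [[-0.898, -0.44, 0.001], [-0.44, 0.898, -0.0], [-0.001, -0.001, -1.0]]
ft_force: [-2.2, -0.3, 5.8]
opening: 0.0473
```

Request:
{"method": "move_arm", "body": {
  "plan": [
    [[0, 0, 1, 0, 0, 0, 1], [0, 0, 2, 0, 0, 0, 1], [0, 0, 3, 0, 0, 0, 1], [0, 0, 4, 0, 0, 0, 1], [0, 0, 3, 0, 0, 0, 1], [0, 0, 1, 0, 0, 0, 1], [0, 0, 0, 0, 0, 0, 1]]
  ]
}}

```text
t: 3.9
tcp_pos: [0.4342, -0.0944, 0.1937]
eef_rot: [[-0.898, -0.439, 0.003], [-0.439, 0.898, 0.001], [-0.003, -0.001, -1.0]]
ft_force: [-0.0, -0.6, -0.9]
opening: 0.0477
```

```bash
cat > held.py <<'E'
from h import *
import sys
s=telemetry.get_state();R=s["eef_rot"];T=s["tcp_pos"]
print(s["t"],T.round(4),"yaw",np.degrees(np.arctan2(R[1,0],R[0,0])).round(2),R[:,2].round(4),s["opening"],s["ft_force"].round(1))
a=grab("scene"); W=cloud(a)
hsv=cv2.cvtColor(a["frame"],cv2.COLOR_RGB2HSV)
m=(hsv[...,1]<60)&(hsv[...,2]>120)&(np.linalg.norm(W[...,:2]-T[:2],axis=-1)<.045)&(abs(W[...,2]-T[2])<.07)
p=W[m]; print("n",len(p),"z",np.percentile(p[:,2],[1,99]).round(4))
P=np.argwhere(m); y0,x0=P.min(0)-25; y1,x1=P.max(0)+25
y0=max(y0,0);x0=max(x0,0)
q=(p-T)@R  # tool frame
print("tool frame x",np.percentile(q[:,0],[1,99]).round(4),"y",np.percentile(q[:,1],[1,50,99]).round(4),"z",np.percentile(q[:,2],[1,99]).round(4))
k=(q[:,2]>-.02)&(q[:,2]<.03) # broad face mid part
for lab,sel in (("face x>0",k&(q[:,0]>-.018)&(q[:,0]<.018)),):
    f=q[sel]; yy=f[:,1]; 
    print(lab,len(f),"y",np.percentile(yy,[5,50,95]).round(4))
    A=np.c_[f[:,0],f[:,2],np.ones(len(f))]; g=abs(yy-np.median(yy))<.004; co=np.linalg.lstsq(A[g],yy[g],rcond=None)[0]; print(" plane y = a x + b z + c:",np.degrees(co[:2]).round(2),co[2].round(4))
cv2.imwrite(sys.argv[1],cv2.resize(a["frame"][y0:y1,x0:x1,::-1],None,fx=4,fy=4,interpolation=cv2.INTER_CUBIC))
E
python3 held.py pics/held1.png
```

```text
3.9 [ 0.4342 -0.0944  0.1937] yaw -153.94 [ 3.2e-03  6.0e-04 -1.0e+00] 0.047661204803662975 [-0.  -0.6 -0.9]
n 1174 z [0.1468 0.2461]
tool frame x [-0.0297  0.0298] y [-0.0121 -0.0096  0.011 ] z [-0.0523  0.047 ]
face x>0 352 y [-0.0112 -0.0102 -0.0091]
 plane y = a x + b z + c: [ 0.48 -0.02] -0.0102
```

View pics/held1.png

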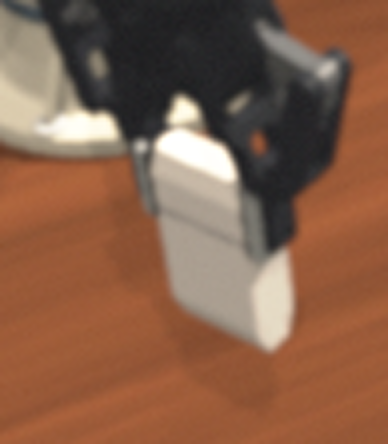

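Request:
{"method": "move_arm", "body": {
  "plan": [
    [[0.4, 2, 0.3, 0, 0, -2, 1], [0.9, 4, 0.3, 0, 0, -2.5, 1], [1.1, 4.8, 0, 0, 0, -2.5, 1], [1.1, 4.8, 0, 0, 0, -2.5, 1], [1.1, 4.8, 0, 0, 0, -2.4, 1], [1.1, 4.8, 0, 0, 0, -2, 1], [0.9, 3.85, 0, 0, 0, -2, 1], [0.5, 2, 0, 0, 0, -1, 1]]
  ]
}}

```text
t: 4.75
tcp_pos: [0.5037, 0.2185, 0.1953]
eef_rot: [[-0.987, -0.16, -0.004], [-0.16, 0.987, -0.002], [0.004, -0.001, -1.0]]
ft_force: [-0.2, -0.9, -0.7]
opening: 0.0472
```

Request:
{"method": "move_arm", "body": {
  "plan": [
    [[0, 0, 0, 0, 0, 0, 1], [0, 0, 0, 0, 0, 0, 1], [0, 0, 0, 0, 0, 0, 1]]
  ]
}}

```text
t: 5.05
tcp_pos: [0.504, 0.215, 0.1973]
eef_rot: [[-0.987, -0.159, -0.002], [-0.159, 0.987, -0.001], [0.002, -0.001, -1.0]]
ft_force: [-0.1, -0.1, -0.9]
opening: 0.0473
```

```bash
python3 held.py pics/held2.png;python3 - <<'E'
from h import *
for n in("scene","top"):
    c=grab(n); np.savez(f"{n}1.npz",**{k:np.array(v) for k,v in c.items()})
c=grab("scene"); cv2.imwrite("pics/s1.png",cv2.resize(c["frame"][50:230,320:500,::-1],(600,600)))
E
python3 row2.py 1
```

```text
5.05 [0.504  0.215  0.1973] yaw -170.87 [-0.0017 -0.0011 -1.    ] 0.047348899148657406 [-0.1 -0.1 -0.9]
n 1146 z [0.1462 0.2373]
tool frame x [-0.0254  0.0246] y [-0.0124 -0.0095  0.0079] z [-0.0399  0.0511]
face x>0 378 y [-0.0116 -0.0102 -0.0088]
 plane y = a x + b z + c: [ 0.65 -0.07] -0.0102
top 0.093 edges [-65.1 -63.9 -62.5 -42.3 -36.8 -14.3 -12.9 -12.9]
   case s -53.1 across [-22.5  27.2] z 0.0989 rect [49.7 20.2] 9.4
   case s -25.2 across [-25.1  25.6] z 0.0993 rect [50.8 22.2] 8.7
top 0.0975 edges [-64.5 -64.5 -62.5 -44.5 -34.7 -16.2 -14.3 -14.3 -12.9 -12.9]
   case s -53.7 across [-22.5  27. ] z 0.0996 rect [49.5 17.9] 9.4
   case s -26.1 across [-24.   25.6] z 0.0998 rect [49.5 18.6] 10.4
scene 0.093 edges [-66.2 -44.7 -38.7   0.7   2.7  25.4  32.7  53.6]
   case s -56.3 across [-20.9  29.3] z 0.0982 rect [50.2 21.6] 9.3
   case s -19.2 across [-23.5  29.7] z 0.1492 rect [53.7 38.5] 10.9
   case s 13.3 across [-24.1  26.7] z 0.099 rect [50.8 22.6] 8.9
   case s 40.5 across [-22.2  25.8] z 0.098 rect [48.  20.9] 9.0
scene 0.0975 edges [-63.5 -44.7 -35.5   0.7   2.8   5.5   6.8  25.4  34.   53.6]
   case s -54.1 across [-20.9  29.3] z 0.0994 rect [50.2 18.8] 9.3
   case s -17.7 across [-23.5  29.7] z 0.155 rect [56.5 33. ] 28.3
   case s 15.8 across [-24.1  26.3] z 0.0993 rect [50.3 18.5] 9.8
   case s 42.7 across [-22.2  25.8] z 0.0993 rect [48.  19.6] 9.0
```

View pics/s1.png

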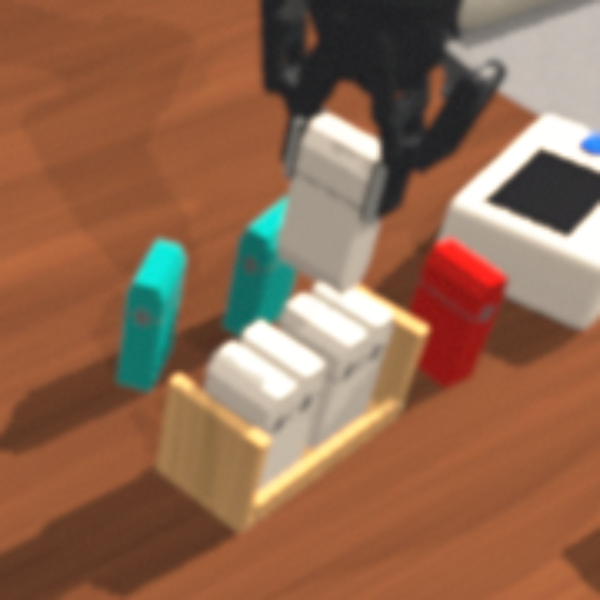

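Request:
{"method": "move_arm", "body": {
  "plan": [
    [[0, 0, -1, 0, 0, 0, 1], [0, 0, -1.5, 0, 0, 0, 1], [0, 0, -1, 0, 0, 0, 1], [0, 0, -0.7, 0, 0, 0, 1], [0, 0, -0.5, 0, 0, 0, 1], [0, 0, 0, 0, 0, 0, 1], [0, 0, 0, 0, 0, 0, 1]]
  ]
}}

```text
t: 5.95
tcp_pos: [0.5048, 0.2161, 0.1516]
eef_rot: [[-0.987, -0.159, 0.001], [-0.159, 0.987, 0.0], [-0.001, 0.0, -1.0]]
ft_force: [0.1, -0.4, -0.1]
opening: 0.0471
```

```bash
python3 held.py pics/held3.png;python3 - <<'E'
from h import *
c=grab("scene"); cv2.imwrite("pics/s2.png",cv2.resize(c["frame"][80:230,340:490,::-1],(600,600),interpolation=cv2.INTER_CUBIC))
E
```

```text
5.95 [0.5048 0.2161 0.1516] yaw -170.84 [ 6.e-04  2.e-04 -1.e+00] 0.047136830839891924 [ 0.1 -0.4 -0.1]
n 1431 z [0.0826 0.1915]
tool frame x [-0.0266  0.0241] y [-0.0412 -0.0098  0.0386] z [-0.0399  0.0691]
face x>0 327 y [-0.0114 -0.0101 -0.0087]
 plane y = a x + b z + c: [0.28 0.3 ] -0.0101
```

View pics/s2.png

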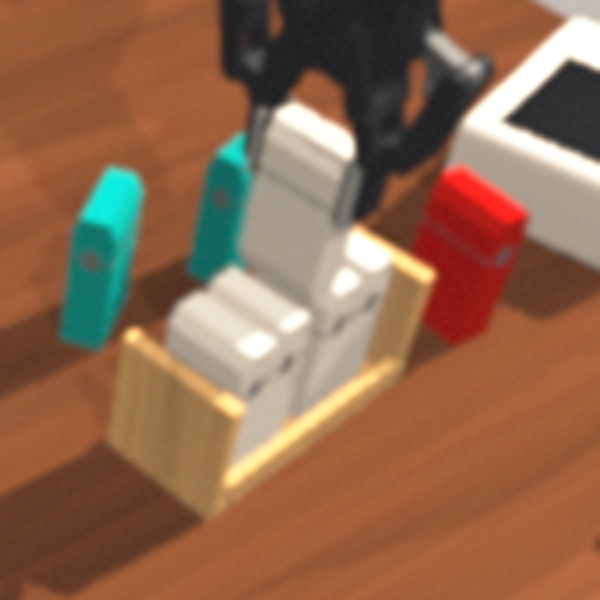

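Request:
{"method": "move_arm", "body": {
  "plan": [
    [[0.015, -0.1, -0.5, 0, 0, 0, 1], [0, 0, -0.5, 0, 0, 0, 1], [0, 0, -0.4, 0, 0, 0, 1], [0, 0, -0.4, 0, 0, 0, 1], [0, 0, -0.3, 0, 0, 0, 1], [0, 0, 0, 0, 0, 0, 1]]
  ]
}}

```text
t: 6.65
tcp_pos: [0.5044, 0.2148, 0.1297]
eef_rot: [[-0.987, -0.159, -0.001], [-0.159, 0.987, -0.001], [0.001, -0.0, -1.0]]
ft_force: [-0.2, 0.3, -0.4]
opening: 0.0475
```

Request:
{"method": "move_arm", "body": {
  "plan": [
    [[0, 0, -0.4, 0, 0, 0, 1], [0, 0, -0.4, 0, 0, 0, 1], [0, 0, -0.4, 0, 0, 0, 1], [0, 0, 0, 0, 0, 0, 1]]
  ]
}}

```text
t: 7.05
tcp_pos: [0.5042, 0.2148, 0.1174]
eef_rot: [[-0.987, -0.159, -0.001], [-0.159, 0.987, -0.001], [0.001, -0.0, -1.0]]
ft_force: [0.3, 0.3, -1.1]
opening: 0.0474
```

```bash
python3 held.py pics/held4.png;python3 - <<'E'
from h import *
c=grab("scene"); cv2.imwrite("pics/s3.png",cv2.resize(c["frame"][80:230,340:490,::-1],(600,600),interpolation=cv2.INTER_CUBIC))
E
```

```text
7.05 [0.5042 0.2148 0.1174] yaw -170.85 [-1.2e-03 -6.0e-04 -1.0e+00] 0.04744074738835125 [ 0.3  0.3 -1.1]
n 1256 z [0.0498 0.1573]
tool frame x [-0.0365  0.0239] y [-0.0359 -0.0098  0.0332] z [-0.0399  0.0676]
face x>0 420 y [-0.0352 -0.0109 -0.0088]
 plane y = a x + b z + c: [ 1.06 -0.33] -0.0101
```

View pics/s3.png

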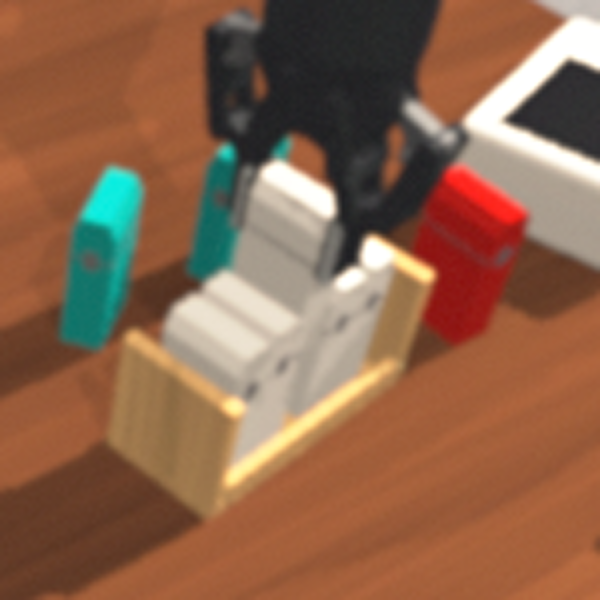

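The case is entering between its neighbours. They are spreading, upright, and the force is low. I'll keep going down with force checks.

Request:
{"method": "move_arm", "body": {
  "plan": [
    [[0, 0, -0.4, 0, 0, 0, 1], [0, 0, -0.4, 0, 0, 0, 1], [0, 0, -0.4, 0, 0, 0, 1], [0, 0, -0.4, 0, 0, 0, 1], [0, 0, 0, 0, 0, 0, 1]]
  ]
}}

```text
t: 7.65
tcp_pos: [0.5043, 0.2148, 0.1015]
eef_rot: [[-0.987, -0.159, -0.001], [-0.159, 0.987, -0.001], [0.001, -0.0, -1.0]]
ft_force: [-0.0, -0.1, -0.8]
opening: 0.0475
```

Request:
{"method": "move_arm", "body": {
  "plan": [
    [[0, 0, -0.4, 0, 0, 0, 1], [0, 0, -0.4, 0, 0, 0, 1], [0, 0, -0.4, 0, 0, 0, 1], [0, 0, 0, 0, 0, 0, 1]]
  ]
}}

```text
t: 8.05
tcp_pos: [0.5044, 0.215, 0.0896]
eef_rot: [[-0.987, -0.159, -0.001], [-0.159, 0.987, -0.0], [0.001, -0.0, -1.0]]
ft_force: [-0.6, 0.9, -1.2]
opening: 0.0473
```

```bash
python3 held.py pics/held5.png;python3 - <<'E'
from h import *
c=grab("scene"); cv2.imwrite("pics/s4.png",cv2.resize(c["frame"][80:230,340:490,::-1],(600,600),interpolation=cv2.INTER_CUBIC))
E
```

```text
8.05 [0.5044 0.215  0.0896] yaw -170.85 [-7.e-04 -2.e-04 -1.e+00] 0.04729146797319844 [-0.6  0.9 -1.2]
n 1062 z [0.0219 0.1327]
tool frame x [-0.0306  0.0243] y [-0.039  -0.0098  0.0346] z [-0.043   0.0677]
face x>0 269 y [-0.0385 -0.024  -0.0092]
 plane y = a x + b z + c: [-1.9  -5.14] -0.0253
```

View pics/s4.png

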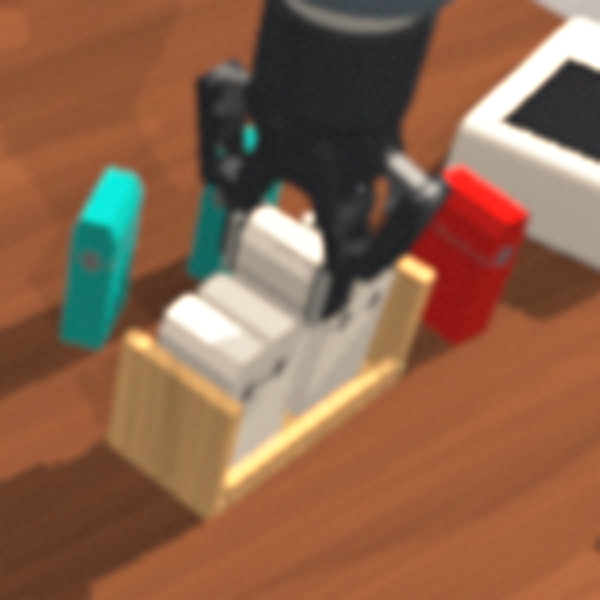

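Request:
{"method": "move_arm", "body": {
  "plan": [
    [[0, 0, -0.4, 0, 0, 0, 1], [0, 0, -0.4, 0, 0, 0, 1], [0, 0, -0.4, 0, 0, 0, 1], [0, 0, -0.4, 0, 0, 0, 1], [0, 0, 0, 0, 0, 0, 1]]
  ]
}}

```text
t: 8.65
tcp_pos: [0.5044, 0.215, 0.0735]
eef_rot: [[-0.987, -0.159, -0.001], [-0.159, 0.987, -0.0], [0.001, -0.0, -1.0]]
ft_force: [0.0, 1.0, -1.5]
opening: 0.0477
```

Request:
{"method": "move_arm", "body": {
  "plan": [
    [[0, 0, -0.4, 0, 0, 0, 1], [0, 0, -0.3, 0, 0, 0, 1], [0, 0, -0.2, 0, 0, 0, 1], [0, 0, -0.2, 0, 0, 0, 1], [0, 0, 0, 0, 0, 0, 1]]
  ]
}}

```text
t: 9.15
tcp_pos: [0.5045, 0.2148, 0.0629]
eef_rot: [[-0.987, -0.159, -0.001], [-0.159, 0.987, -0.0], [0.001, -0.0, -1.0]]
ft_force: [1.6, 0.2, -1.7]
opening: 0.0473
```

```bash
python3 - <<'E'
from h import *
W=cloud(dict(np.load("top0.npz"))); f=np.load("top0.npz")["frame"]; hsv=cv2.cvtColor(f,cv2.COLOR_RGB2HSV)
m=((hsv[...,0]>80)&(hsv[...,0]<95)&(hsv[...,1]>120)).astype(np.uint8)
n,l,st,ce=cv2.connectedComponentsWithStats(m)
for k in range(1,n):
    if st[k,4]>50: p=W[l==k]; print(ce[k].round(),np.nanmin(p,0).round(3),np.nanmax(p,0).round(3))
c=grab("scene"); cv2.imwrite("pics/s5.png",cv2.resize(c["frame"][80:230,340:490,::-1],(600,600),interpolation=cv2.INTER_CUBIC))
E
```

```text
[240. 249.] [ 0.364  0.159 -0.003] [0.417 0.23  0.096]
[191. 250.] [0.376 0.262 0.   ] [0.412 0.344 0.097]
```

View pics/s5.png

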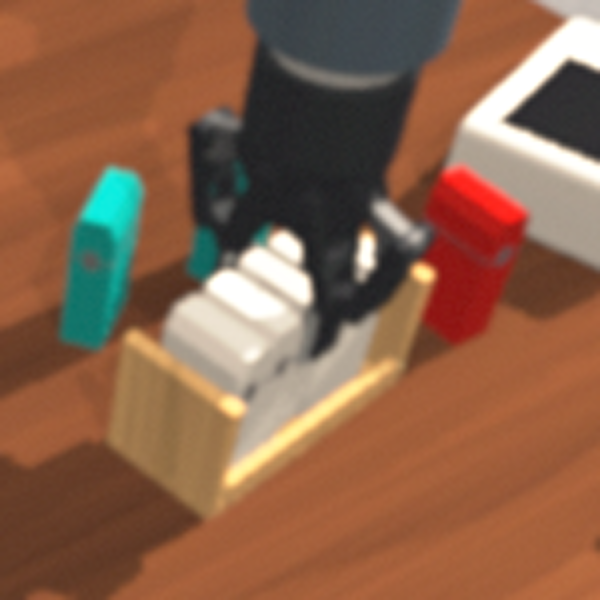

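Nearly home, and the turquoise case (x max 0.417) is clear of the fingers. I'll take small steps until the floor is felt.

Request:
{"method": "move_arm", "body": {
  "plan": [
    [[0, 0, -0.15, 0, 0, 0, 1], [0, 0, -0.1, 0, 0, 0, 1], [0, 0, 0, 0, 0, 0, 1]]
  ]
}}

```text
t: 9.5
tcp_pos: [0.5047, 0.2149, 0.0611]
eef_rot: [[-0.987, -0.159, 0.0], [-0.159, 0.987, -0.0], [-0.0, -0.0, -1.0]]
ft_force: [-1.2, -1.9, 2.8]
opening: 0.0476
```

Request:
{"method": "move_arm", "body": {
  "plan": [
    [[0, 0, -0.1, 0, 0, 0, 1], [0, 0, 0, 0, 0, 0, 1]]
  ]
}}

```text
t: 9.7
tcp_pos: [0.5047, 0.2149, 0.061]
eef_rot: [[-0.987, -0.16, 0.001], [-0.16, 0.987, -0.0], [-0.001, -0.0, -1.0]]
ft_force: [-4.5, -1.4, 9.6]
opening: 0.0476
```

The floor is felt: the descent stopped at 0.061 m with a force of 9.6 N upward. Releasing and rising straight up.

Request:
{"method": "move_arm", "body": {
  "plan": [
    [[0, 0, 0.1, 0, 0, 0, 0.2], [0, 0, 0, 0, 0, 0, -0.3], [0, 0, 0, 0, 0, 0, -0.6], [0, 0, 0, 0, 0, 0, -0.6], [0, 0, 0, 0, 0, 0, -0.6], [0, 0, 0, 0, 0, 0, -0.6]]
  ]
}}

```text
t: 10.3
tcp_pos: [0.5047, 0.215, 0.0607]
eef_rot: [[-0.987, -0.159, -0.0], [-0.159, 0.987, -0.0], [0.0, -0.0, -1.0]]
ft_force: [0.7, -0.2, -0.5]
opening: 0.0684
```

Request:
{"method": "move_arm", "body": {
  "plan": [
    [[0, 0, 0.5, 0, 0, 0, -0.6], [0, 0, 1.5, 0, 0, 0, -0.6], [0, 0, 2, 0, 0, 0, -0.6], [0, 0, 3, 0, 0, 0, -0.6], [0, 0, 4, 0, 0, 0, -0.6], [0, 0, 4, 0, 0, 0, -0.6], [0, 0, 3, 0, 0, 0, -0.6]]
  ]
}}

```text
t: 11.0
tcp_pos: [0.5051, 0.215, 0.2442]
eef_rot: [[-0.987, -0.159, 0.003], [-0.159, 0.987, 0.002], [-0.003, 0.001, -1.0]]
ft_force: [0.6, 0.3, -0.5]
opening: 0.0683
```

Request:
{"method": "move_arm", "body": {
  "plan": [
    [[-2, -4, 0, 0, 0, 0, -0.6], [-2, -4, 0, 0, 0, 0, -0.6], [-2, -4, 0, 0, 0, 0, -0.6], [-2, -4, 0, 0, 0, 0, -0.6], [-2, -4, 0, 0, 0, 0, -0.6], [0, -3, 0, 0, 0, 0, -0.6], [0, 0, 0, 0, 0, 0, -0.6]]
  ]
}}

```text
t: 11.7
tcp_pos: [0.4039, -0.0176, 0.2417]
eef_rot: [[-0.988, -0.156, 0.002], [-0.156, 0.988, -0.0], [-0.002, -0.0, -1.0]]
ft_force: [0.5, -0.1, -0.1]
opening: 0.0683
```

```bash
python3 - <<'E'
from h import *
s=telemetry.get_state(); print(s["t"],s["tcp_pos"],s["ft_force"])
im=[]
for n,b in(("scene",(350,110)),("top",(170,150))):
    c=grab(n); np.savez(f"{n}2.npz",**{k:np.array(v) for k,v in c.items()})
    im.append(cv2.resize(c["frame"][b[1]:b[1]+110,b[0]:b[0]+110,::-1],(400,400),interpolation=cv2.INTER_CUBIC))
cv2.imwrite("pics/end.png",np.hstack(im))
E
python3 row2.py 2
```

```text
11.7 [ 0.40390995 -0.01757538  0.24172368] [ 0.5257533  -0.13326601 -0.14055375]
top 0.093 edges [-68.2 -67.8 -66.1 -45.6 -39.8 -18.1 -13.3   5.   10.3  30.3  36.   56.8]
   case s -56.2 across [-22.6  27.2] z 0.099 rect [49.8 20.5] 9.1
   case s -30.3 across [-24.   25.2] z 0.0994 rect [49.2 21.6] 8.9
   case s -5.1 across [-24.3  23.5] z 0.0993 rect [48.  18.1] 7.3
   case s 19.9 across [-25.1  24.5] z 0.0994 rect [49.5 19.9] 8.0
   case s 45.9 across [-25.3  24.4] z 0.0989 rect [49.8 20.1] 7.4
top 0.0975 edges [-66.1 -47.6 -39.8 -21.4 -13.3   2.1  10.3  28.4  36.   54.6]
   case s -56.7 across [-22.5  27.2] z 0.0998 rect [49.6 18.6] 7.4
   case s -31.0 across [-24.  25.] z 0.1 rect [49.1 18.2] 8.9
   case s -5.8 across [-24.2  23.5] z 0.0999 rect [47.7 15.3] 9.3
   case s 19.2 across [-24.9  24.5] z 0.0999 rect [49.3 17.7] 8.0
   case s 45.2 across [-25.1  24.4] z 0.0997 rect [49.5 18.2] 8.6
scene 0.093 edges [-70.  -47.3 -43.1 -21.6 -16.2   3.    7.8  29.7  33.6  53.7  55.1  55.8]
   case s -59.6 across [-21.8  28.9] z 0.0983 rect [50.9 22.1] 11.2
   case s -33.6 across [-23.1  27.2] z 0.0983 rect [50.2 21.2] 8.3
   case s -8.3 across [-23.9  25.1] z 0.0983 rect [49.1 19. ] 9.5
   case s 16.8 across [-25.1  26.3] z 0.0983 rect [51.3 21.8] 9.7
   case s 42.6 across [-24.2  26.3] z 0.0983 rect [50.5 20. ] 9.4
scene 0.0975 edges [-67.2 -47.3 -41.  -21.6 -14.8   2.8   8.    8.    9.8  29.7  35.5  53.7
  55.1  55.8]
   case s -57.6 across [-21.8  28.7] z 0.0994 rect [50.7 19.4] 11.2
   case s -31.8 across [-23.1  27.2] z 0.0994 rect [50.3 19. ] 8.0
   case s -6.3 across [-23.6  24.7] z 0.0995 rect [48.5 17.3] 8.8
   case s 18.6 across [-25.1  26.1] z 0.0994 rect [51.2 19.8] 9.1
   case s 44.6 across [-24.2  25.5] z 0.0993 rect [49.7 18.1] 9.6
```

View pics/end.png

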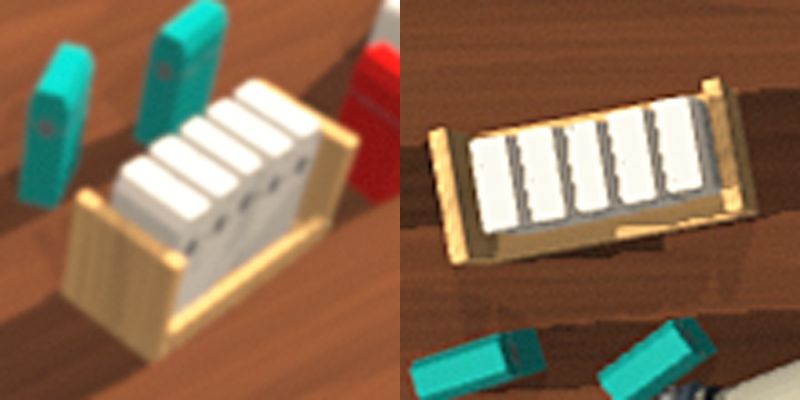

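Both views show all five cases in line, upright and level. Their tops are all at 0.099–0.100 m, and the inserted case is the third in the row, at about (585,165) in the right-hand crop. Nothing has toppled and the arm is clear, so I'm handing in.

```bash
python3 -c "
from h import *
print(bot.close_job())"
```

```text
the job is handed in; nothing more can be done
None
```

I gripped the tall case across its 48 mm width and turned it to the rack's heading of about 9.2°. I pushed it straight down into the gap until it met the floor (upward force 9.6 N, TCP height 0.061 m against 0.060 m expected). Then I let go, backed the arm clear and handed the job in at about 12 s.

**Last checks, from both views:**
- **Height:** all five tops are level at about 0.099–0.100 m, so the case is home on the rack floor.
- **Position:** the case stands between its neighbours, about 25 mm from each. It is within 1 mm of the rack's middle across the row and about 6 mm from the middle along it.
- **Alignment:** it is in line with the rack to within about 2°. The neighbours are upright and the gripper touches nothing.

**Disagreements:** the two cameras differ by up to about 3 mm on positions along the row. Before insertion, the views also disagreed by 1–2 mm on where the case sat in the grip, so I used a value in between. No check failed.

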